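# Close up the carver's tool chest

### The job

Close up the wooden tool chest, only pushing with the fingertips: push both drawers fully home, then push the lid down until it is fully shut. Move smoothly without slamming anything, do not pull the drawers right out or throw the lid back, and leave the gouges and the other things on the bench where they are.

Things in the scene. Friction and masses are not known exactly. Their poses are not given: they have to be found in the camera images.
- chest: Wooden tool chest, fixed to the bench, 150 mm deep (its x), 300 mm wide (its y), rim 98 mm high. Origin: centre of its underside, on the bench. Its front, with the two drawers, looks to its -x (towards the robot); +y is the robot's left. Its upper part is an open tray (floor 66 mm up) under the lid.
- drawer_left (a joint): How far the left drawer is out, in m: 0 fully home, 0.09 fully out; it slides along the chest's -x. Its front is 134 mm wide, from 10 to 58 mm above the bench, centred 73 mm to the chest's +y, and when home is flush with the chest's front (75 mm in front of the chest's origin). It needs about 2 N to slide and stays where it is left; it has a firm stop when home.
- drawer_right (a joint): The same for the right drawer, centred 73 mm to the chest's -y.
- knob_left (a point): Centre of the flat front end of the left drawer's round wooden knob (26 mm across, standing 20 mm out of the drawer front), 40 mm above the bench. It moves with the drawer; with the drawer home it lies 95 mm in front of the chest's origin.
- knob_right (a point): The same point of the right drawer's knob.
- lid (a joint): Angle of the lid in rad: 0 shut (lying flat on the rim), about 1.57 upright. Flat board 155 mm from hinge to free edge, 300 mm wide, 10 mm thick. Stiff hinge along the chest's back rim: it stays at any angle and takes about 3 N at the free edge to push down; firm stop when shut.
- lid_edge (a point): Middle of the lid's free edge, on its outer (upper when shut) face; moves with the lid.
- lid_hinge (a point): Middle of the hinge line, which runs along the chest's y, 98 mm up at its back rim, 75 mm behind the chest's origin; on the inner (under) face of the lid.
- mallet: round wooden carver's mallet, 80 mm thick, 205 mm tall, standing head down to the left of the chest. Not part of the job: leave alone.
- stone: grey sharpening stone 60 x 150 x 25 mm, lying to the right of the chest. Not part of the job: leave alone.
- glue: white bottle, 56 mm thick, 130 mm tall, standing to the right of the chest. Not part of the job: leave alone.
- wax_tin: low round tin, 51 mm across, 32 mm high, standing on the bench in front of the chest, between the lines of its two knobs. Not part of the job: leave alone.
- offcut: turned wooden offcut, 84 mm across, 82 mm high, standing right and in front of the chest. Not part of the job: leave alone.
- gouge_c: carving gouge about 190 mm long, 22 mm high, lying left and in front of the chest. Not part of the job: leave alone.
- gouge_a: carving gouge about 180 mm long lying across the inside of the chest's top tray, towards its back. Not part of the job: leave alone.
- gouge_b: carving gouge about 170 mm long lying across the inside of the chest's top tray, towards its front. Not part of the job: leave alone.

How it is judged:
On the way, in this order (a step that is already met when the one before it is completed fails the run):
1. both drawers are fully home (within 5 mm), before the lid is shut (value of joint each of drawer_left, drawer_right below 0.005 m and value of joint lid above 0.3 rad), for 0.1 s.
2. the lid is fully shut (value of joint lid below 0.035 rad), for 0.2 s.
At the end, for the whole second after the job is handed in: Both drawers are within 5 mm of fully home, the lid is within 0.035 rad (5 mm at its edge) of flat shut and still, and no gouge or other bench thing has moved 25 mm (value of joint each of drawer_left, drawer_right below 0.005 m and value of joint lid below 0.035 rad and velocity of joint lid between -0.05 and 0.05 rad/s and distance of each of mallet, stone, glue, wax_tin, offcut, gouge_c, gouge_a, gouge_b from where it was at the start of the episode below 0.025 m); the robot touches nothing.
It fails at once if a drawer or the lid is slammed (drawer faster than 0.4 m/s, lid faster than 3 rad/s) (velocity of joint any of drawer_left, drawer_right below -0.4 m/s or velocity of joint lid below -3 rad/s).
It fails at once if a drawer is pulled well out (beyond 65 mm), or the lid thrown back (beyond 1.4 rad) (value of joint any of drawer_left, drawer_right above 0.065 m or value of joint lid above 1.4 rad).
It fails at once if a gouge or another thing on the bench is lifted, carried, knocked over or pushed 25 mm (distance of any of mallet, stone, glue, wax_tin, offcut, gouge_c, gouge_a, gouge_b from where it was at the start of the episode above 0.025 m or angle between any of mallet, glue, offcut, wax_tin's own z axis and vertical above 0.5 rad).
It also fails if it takes over 51 s, if anything falls off the work surface, if the arm or the gripper's body presses on something with over 40 N, if the wrist force passes 120 N, or if a joint passes its speed limit or range.

### The arm

A 7-joint arm with a two-finger parallel gripper is mounted at the origin on the work surface. World frame = base frame: x ahead of the robot, y to its left, z up, the work surface at z = 0. Lengths are in m, angles in rad, forces in N, time in s.
With the tool pointing down it reaches from about 0.4 to 0.85 m from the base axis. Payload 10.4 kg.
Tool frame: the origin (TCP) lies midway between the tips of the shut fingers; the grasp point (between the pads) lies 19 mm behind it; y points along the fingers, x is the direction in which the jaws open and shut, and the axes are right-handed (so a half turn about y gives the same grasp; the last joint's range is limited). The gripper opens to 87 mm and grips with 3 to 60 N. Pads are 19 mm wide; open, the fingers measure 117 mm over their backs; the gripper's body (75 mm by 190 mm) begins 51 mm behind the grasp point.
Start: joints at [1.1, 0.332, -0.065, 1.46, 0.022, 1.35, -0.088], TCP at [0.271, -0.563, 0.188] pointing down, gripper open.
Joint ranges: [-2.6, 2.6], [-0.5, 2.12], [-1.47, 1.34], [0.16, 2.42], [-1.27, 4.41], [0.06, 2.06], [-2.6, 2.6]. Speed limits (rad/s): [2.22, 2.22, 2.79, 2.79, 3.14, 3.14, 3.14].

### API

Orientations are given as a unit quaternion [x, y, z, w].
In Python, from bench import r gives the robot as it stands. The module is installed in compiled form; this text tells all that it offers.
- The arm moves only by the tool arm_command, never from a script. Its argument "deltas" is one flat list of numbers, 6 for each row, row after row: the shift along the tool's x, y, z in m, then the turn, a rotation vector about the tool's x, y, z in degrees. In form: [tx, ty, tz, ax, ay, az, tx, ty, tz, ax, ay, az, ...]. A call has 1 to 8 rows; each row is the pose to reach, as a shift and turn from the pose commanded when the call began, along the tool's axes at that moment; what a row does not reach only later rows make up. A row lasts 1/8 s, in which the tool goes at most 62.5 mm and 10.7 degrees, less where a joint would pass 70% of its speed; a pose out of reach is approached as far as the arm can. A call with a gripper value outside its range is refused whole. "hand" is the opening, from 0 (shut) to 1 (fully open), set as the call begins (left out, the last holds). The fingers move at their own pace and stop on an object; "grip_force" is the grip in N (left out, the last holds). Time passes only in rows, so rows that repeat a pose let the fingers close. It gives the time, the measured TCP pose, the force and the opening at its end, in the units of the state.
- r.read_state(): the state, without advancing time (a new reading comes with each control period).
- r.camera(name): name is "scene" or "top"; returns a dict with "image" (400x640x3 uint8, red, green, blue), "intrinsics" (3x3 intrinsics, pixels), "world_from_camera" (4x4, takes a point from camera to world coordinates). Camera axes: x right, y down, z forward; pixel columns grow to the right and rows downward; lengths in m; the calibration is good to about 2 mm. A picture is of the moment at which its call begins. There is no depth.
- r.close_job(): hands the job in, once; it reports no verdict.
Trained networks look in a picture, given as the dict that the camera call returned (one of the last four; its "shot" number tells which), for a name from the list of things; names that differ only in an ending like _2 or _b are one class to them, and where a whole thing is asked for, a point or a joint stands for the part that bears it (a point fixed in the world has none). Each returns a list of dicts, best first, with "conf" (0 to 1); they miss things now and then, are a little off and sometimes report something else, mostly with a low value. They report only what shows in the picture. A call takes as long as a camera call.
- r.boxes_of(picture, query): "centre" ([row, column] in pixels, amid what is visible of it).
- r.regions_of(picture, query): "region" (400x640 bool, what is visible of it) and "centre" ([row, column] in pixels, amid what is visible of it).
The state is a dict: "time": time; "joint_positions": joint angles; "joint_vel": joint speeds; "joint_torque": joint torques, N m; "ee_pos": TCP position; "eef_rot": TCP orientation; "ft_force": force on the tool from outside, world axes, zero at the start; "torque": the same for the moment, N m; "width": finger opening in m.
Only numpy, scipy, OpenCV 4.12 (cv2) and the standard library are available. Lean on these libraries where they do the work, as an engineer would, in place of code of your own. Each camera call takes 0.05 s, during which the arm holds its last target.

## Working session

There is one attempt and no reset: what is moved stays moved. The work goes in short steps, Python scripts to look and compute and a tool call to move; the robot and the scene stay as the last step left them, time stands still between calls to the robot, and variables do not carry over. Pictures are saved under pics/ and viewed, and the job is handed in when it is done.

Besides the shell and the picture viewer there is one more tool, called after ">>>" as name(argument=value, ...) on one line, values as JSON. arm_command: Moves the arm, as the interface text tells. Its arguments: {"type":"object","properties":{"deltas":{"type":"array","items":{"type":"number"}},"hand":{"type":"number"},"grip_force":{"type":"number"}},"required":["deltas"]}

```bash
mkdir -p pics; python3 - <<'E'
from bench import r
import cv2,numpy as np,pickle
s=r.read_state();print({k:np.round(v,3) for k,v in s.items()})
for n in["scene","top"]:
    p=r.camera(n);cv2.imwrite(f"pics/{n}0.png",p["image"][:,:,::-1])
    print(n,np.round(p["intrinsics"],1).tolist(),np.round(p["world_from_camera"],4).tolist())
    pickle.dump({k:p[k] for k in("image","intrinsics","world_from_camera")},open(n+"0.pkl","wb"))
    for q in["chest","drawer_left","knob_left","knob_right","lid","lid_edge","wax_tin","mallet","glue","offcut","gouge_c","stone"]:
        print(q,[(np.round(d["centre"],1).tolist(),round(d["conf"],2)) for d in r.boxes_of(p,q)][:3])
E
```

```text
{'time': np.float64(0.0), 'joint_positions': array([ 1.1  ,  0.333, -0.065,  1.461,  0.022,  1.35 , -0.088]), 'joint_vel': array([-0.001, -0.   ,  0.001,  0.001, -0.002, -0.001, -0.001]), 'joint_torque': array([-0.0000e+00, -6.2326e+01,  2.5000e-02, -3.8989e+01, -6.1000e-02,
        4.0000e-02,  0.0000e+00]), 'ee_pos': array([ 0.27 , -0.563,  0.188]), 'eef_rot': array([-0.598,  0.377, -0.376,  0.599]), 'ft_force': array([ 0.089,  0.184, -0.13 ]), 'torque': array([ 0.019,  0.029, -0.038]), 'width': np.float64(0.087)}
scene [[492.6, 0.0, 314.4], [0.0, 492.6, 204.3], [0.0, 0.0, 1.0]] [[-0.8385, 0.3797, -0.3909, 0.9795], [0.5447, 0.5645, -0.6201, 0.7054], [-0.0148, -0.7329, -0.6802, 0.8617], [0.0, 0.0, 0.0, 1.0]]
chest [([194.8, 264.5], 0.71)]
drawer_left [([224.5, 328.4], 0.51), ([265.4, 303.5], 0.34)]
knob_left [([224.8, 331.0], 0.63)]
knob_right [([173.1, 297.9], 0.69)]
lid [([175.2, 247.4], 0.82)]
lid_edge [([174.6, 254.6], 0.8)]
wax_tin [([184.5, 341.3], 0.61), ([196.4, 266.2], 0.3)]
mallet [([264.8, 305.4], 0.69)]
glue [([152.9, 210.7], 0.58), ([225.2, 328.3], 0.54)]
offcut [([136.
[... 156 characters left out ...]
0.982, 0.1887, 0.304], [-0.9999, -0.0141, -0.0088, 0.018], [0.0113, -0.1885, -0.982, 1.3424], [0.0, 0.0, 0.0, 1.0]]
chest [([175.3, 360.9], 0.71)]
drawer_left [([210.6, 329.2], 0.86), ([269.6, 433.9], 0.75), ([176.9, 357.3], 0.64)]
knob_left [([207.0, 328.4], 0.89)]
knob_right [([214.6, 383.4], 0.69)]
lid [([151.1, 363.6], 0.58)]
lid_edge [([148.5, 364.8], 0.66), ([209.7, 329.2], 0.35)]
wax_tin [([257.2, 352.4], 0.68), ([161.9, 278.1], 0.36)]
mallet [([162.1, 278.5], 0.82), ([181.5, 357.6], 0.23)]
glue [([168.1, 440.0], 0.72), ([147.1, 362.8], 0.28)]
offcut [([268.4, 437.3], 0.78)]
gouge_c [([166.4, 377.9], 0.79), ([231.2, 268.3], 0.68), ([187.5, 361.6], 0.59)]
stone [([208.3, 450.2], 0.85)]
```

```bash
python3 - <<'E'
import cv2
a=cv2.imread("pics/scene0.png")[90:310,150:450];cv2.imwrite("pics/s0z.png",cv2.resize(a,None,fx=2.6,fy=2.6,interpolation=2))
a=cv2.imread("pics/top0.png")[110:310,230:490];cv2.imwrite("pics/t0z.png",cv2.resize(a,None,fx=3,fy=3,interpolation=2))
E
```

```text
(no output)
```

View pics/s0z.png

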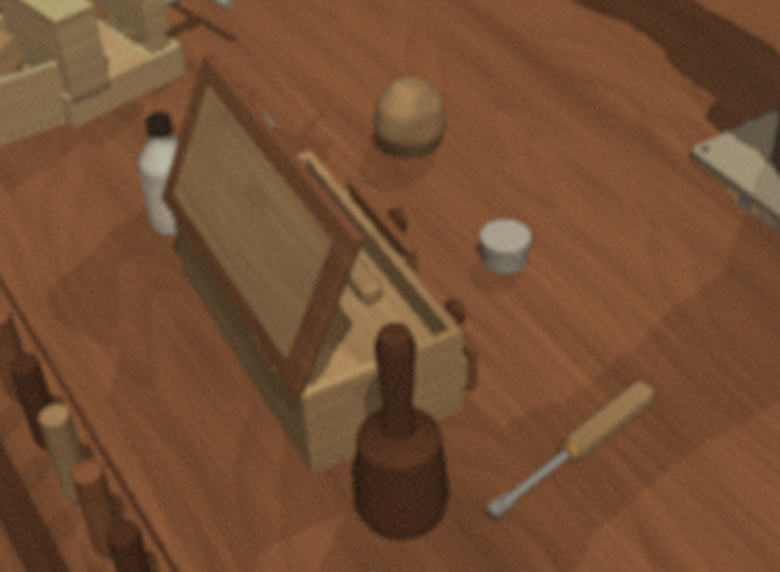

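View pics/t0z.png

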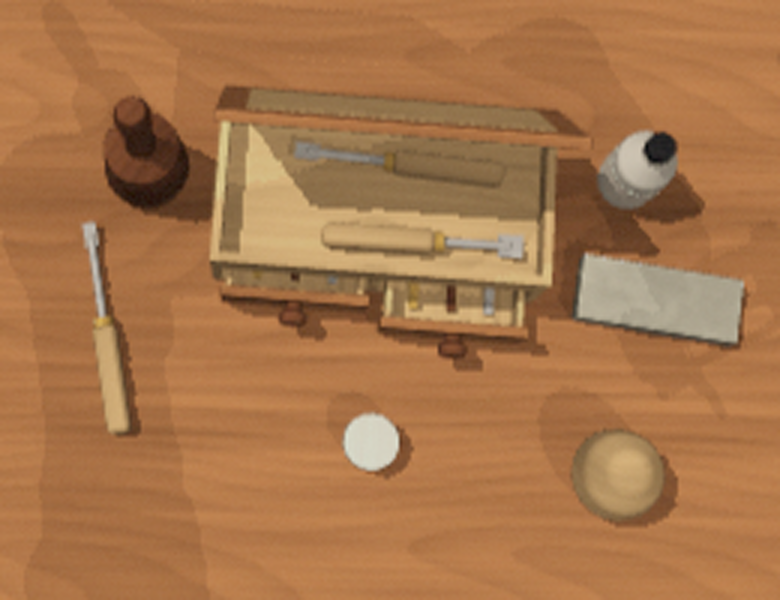

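The overview shows the chest with its lid up leaning a bit forward of upright. In the top view, the left drawer is out a little (knob near px 327,215), and the right drawer is further out (knob near px 381,226). The wax tin is at (354,257), between the knob lines.

```bash
cat > h.py <<'E'
import numpy as np,pickle,cv2
def ray(p,col,row,z):
    K=np.array(p["intrinsics"]);T=np.array(p["world_from_camera"])
    d=T[:3,:3]@np.linalg.inv(K)@[col,row,1];o=T[:3,3]
    return o+d*(z-o[2])/d[2]
def proj(p,X):
    K=np.array(p["intrinsics"]);T=np.array(p["world_from_camera"])
    c=T[:3,:3].T@(np.array(X)-T[:3,3]);u=K@c;return u[:2]/u[2]
E
python3 - <<'E'
from h import *
t=pickle.load(open("top0.pkl","rb"));s=pickle.load(open("scene0.pkl","rb"))
Z=lambda x,y:(230+x/3,110+y/3)
S=lambda x,y:(150+x/2.6,90+y/2.6)
for n,(x,y,z) in dict(FL=(212,263,.098),FR=(550,285,.098),drL_l=(222,297,.058),drL_r=(367,305,.058),drR_l=(381,330,.058),drR_r=(527,338,.058),kL=(292,322,.05),kR=(452,354,.05),tin=(371,442,.032),off=(618,475,.08),gc1=(120,430,.02),gc2=(90,225,.01),stl=(578,318,.025),mal=(145,165,.08)).items():
    print(n,np.round(ray(t,*Z(x,y),z),3))
print('scene FL',ray(s,*S(462,332),.098).round(3),'FR',ray(s,*S(305,155),.098).round(3),'BL',ray(s,*S(305,395),.098).round(3))
# fit: chest pose cx,cy,yaw & drawers, lid
from scipy.optimize import least_squares
def pose(v,X):
    c,si=np.cos(v[2]),np.sin(v[2]);return [v[0]+c*X[0]-si*X[1],v[1]+si*X[0]+c*X[1],X[2]]
def pts(v):
    a=v[3];L=[]
    L+=[(t,(-.075,.15,.098),Z(212,263)),(t,(-.075,-.15,.098),Z(550,285)),(s,(-.075,.15,.098),S(462,332)),(s,(-.075,-.15,.098),S(305,155)),(s,(.075,.15,.098),S(305,395)),
    (s,(.075,.15,0),S(315,470)),(s,(-.075,.15,0),S(462,405))]
    dl,dr=v[4],v[5]
    L+=[(t,(-.075-dl,.14,.058),Z(222,297)),(t,(-.075-dl,.006,.058),Z(367,305)),(t,(-.075-dr,-.006,.058),Z(381,330)),(t,(-.075-dr,-.14,.058),Z(527,338))]
    x,z=.075-.155*np.cos(a),.098+.155*np.sin(a)
    xo,zo=x+.01*np.sin(a),z+.01*np.cos(a)
    L+=[(s,(xo,.15,zo),S(360,240)),(s,(xo,-.15,zo),S(208,62)),(t,(x,-.15,z),Z(590,145)),(t,(x,.15,z),Z(217,112))]
    return L
f=lambda v:np.concatenate([proj(p,pose(v,X))-np.array(u) for p,X,u in pts(v)])
o=least_squares(f,[.6,-.06,0,1.2,.02,.04],loss='soft_l1');v=o.x
print(v.round(4));print(f(v).reshape(-1,2).round(1).tolist())
a=v[3];print('edge',pose(v,(.075-.155*np.cos(a)+.01*np.sin(a),0,.098+.155*np.sin(a)+.01*np.cos(a))))
print('kL',pose(v,(-.095-v[4],.073,.04)),'kR',pose(v,(-.095-v[5],-.073,.04)))
E
```

```text
FL [0.533 0.056 0.098]
FR [ 0.518 -0.24   0.098]
drL_l [0.509 0.047 0.058]
drL_r [ 0.504 -0.083  0.058]
drR_l [ 0.482 -0.095  0.058]
drR_r [ 0.476 -0.226  0.058]
kL [ 0.489 -0.016  0.05 ]
kR [ 0.462 -0.16   0.05 ]
tin [ 0.383 -0.088  0.032]
off [ 0.355 -0.299  0.08 ]
gc1 [0.392 0.139 0.02 ]
gc2 [0.584 0.174 0.01 ]
stl [ 0.5   -0.28   0.025]
mal [0.625 0.118 0.08 ]
scene FL [0.54  0.062 0.098] FR [ 0.528 -0.234  0.098] BL [0.687 0.052 0.098]
[ 0.6044 -0.0946 -0.0488  1.1269  0.0263  0.0471]
[[-1.1, -1.4], [0.3, -1.7], [0.3, -1.4], [0.8, -2.1], [0.0, -0.0], [-0.4, 0.9], [0.2, 0.3], [-1.0, -0.2], [0.3, 0.2], [-0.3, -0.2], [0.8, 0.2], [-0.6, -1.9], [-2.2, -4.1], [-0.2, 0.4], [-2.1, 3.5]]
edge [np.float64(0.6218193242916773), np.float64(-0.09547273136372181), np.float64(0.2422722313136231)]
kL [np.float64(0.48680587319277163), np.float64(-0.015795286815278628), 0.04] kR [np.float64(0.4588650944905314), np.float64(-0.16060523044716657), 0.04]
```

```bash
cat > st.py <<'E'
from bench import r
import numpy as np
from scipy.spatial.transform import Rotation as Ro
def tool(target, yaw=None):
    s=r.read_state();R=Ro.from_quat(s["eef_rot"]).as_matrix()
    return R.T@(np.array(target)-s["ee_pos"])
E
python3 - <<'E'
from st import *
s=r.read_state();R=Ro.from_quat(s["eef_rot"]).as_matrix();print(R.round(3))
# goal: y=down, tool x along chest +-y
for sg in(1,-1):
    yaw=-0.049
    x=sg*np.array([-np.sin(yaw),np.cos(yaw),0]);y=np.array([0,0,-1.]);z=np.cross(x,y)
    G=np.c_[x,y,z];rv=Ro.from_matrix(R.T@G).as_rotvec(degrees=True);print(sg,rv.round(1),G.round(3).tolist())
for T in([.42,-.161,.188],[.42,-.161,.035],[.35,-.42,.188]): print(T,tool(T).round(3))
E
```

```text
[[ 0.433  0.     0.901]
 [-0.901 -0.     0.433]
 [ 0.    -1.     0.   ]]
1 [   0.  -151.5    0. ] [[0.049, 0.0, -0.999], [0.999, 0.0, 0.049], [0.0, -1.0, 0.0]]
-1 [-0.  28.5  0. ] [[-0.049, 0.0, 0.999], [-0.999, 0.0, -0.049], [-0.0, -1.0, 0.0]]
[0.42, -0.161, 0.188] [-0.298  0.     0.309]
[0.42, -0.161, 0.035] [-0.298  0.153  0.309]
[0.35, -0.42, 0.188] [-0.095  0.     0.134]
```

>>> arm_command(deltas=[-0.02, 0, 0.02, 0, 2, 0, -0.065, 0, 0.063, 0, 6, 0, -0.11, 0, 0.107, 0, 10, 0, -0.155, 0, 0.151, 0, 15, 0, -0.2, 0, 0.195, 0, 19, 0, -0.245, 0, 0.238, 0, 24, 0, -0.285, 0, 0.278, 0, 27, 0, -0.304, 0, 0.296, 0, 28.5, 0], hand=0)

```text
time: 2.3
ee_pos: [0.4067, -0.1581, 0.1889]
eef_rot: [0.488, -0.511, 0.512, -0.488]
ft_force: [0.3, -0.7, -0.2]
width: 0.0152
```

```bash
python3 - <<'E'
from st import *
import cv2
s=r.read_state();print(s["time"],s["ee_pos"].round(4),Ro.from_quat(s["eef_rot"]).as_matrix().round(3).tolist(),s["ft_force"].round(2),s["width"])
p=r.camera("scene");cv2.imwrite("pics/s1.png",p["image"][:,:,::-1])
E
```

```text
2.3 [ 0.4067 -0.1581  0.1889] [[-0.047, 0.001, 0.999], [-0.999, -0.001, -0.047], [0.0, -1.0, 0.001]] [ 0.26 -0.66 -0.2 ] 0.01518988862291845
```

View pics/s1.png

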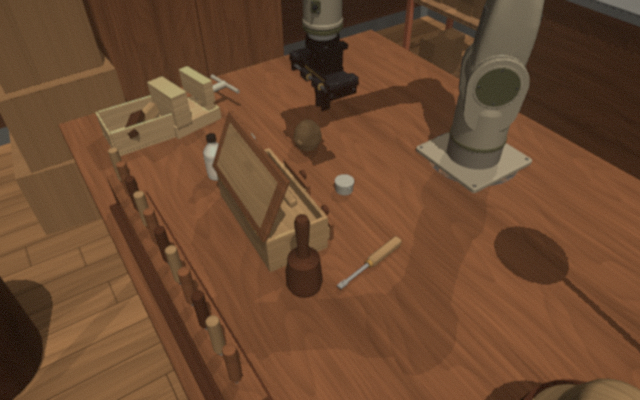

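>>> arm_command(deltas=[0, 0.015, 0, 0, 0, 0, 0, 0.05, 0, 0, 0, 0, 0, 0.09, 0, 0, 0, 0, 0, 0.125, 0, 0, 0, 0, 0, 0.145, 0, 0, 0, 0, 0, 0.152, 0, 0, 0, 0, 0, 0.152, 0.01, 0, 0, 0])

```text
time: 3.22
ee_pos: [0.4154, -0.1625, 0.0362]
eef_rot: [-0.487, 0.513, -0.512, 0.487]
ft_force: [-0.5, -0.4, 0.2]
width: 0.0003
```

```bash
python3 - <<'E'
from st import *
import cv2
s=r.read_state();print(s["time"],s["ee_pos"].round(4),s["ft_force"].round(2),s["width"])
for n in("top","scene"):
  p=r.camera(n);cv2.imwrite(f"pics/{n}2.png",p["image"][:,:,::-1])
a=cv2.imread("pics/top2.png")[110:310,230:490];cv2.imwrite("pics/t2z.png",cv2.resize(a,None,fx=3,fy=3,interpolation=2))
E
```

```text
3.225 [ 0.4154 -0.1625  0.0362] [-0.53 -0.36  0.24] 0.0003239908819722843
```

View pics/t2z.png

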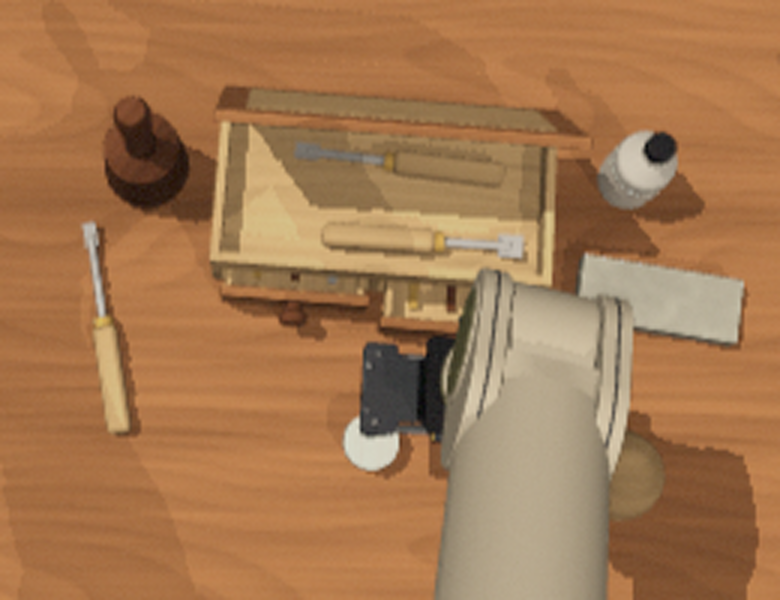

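View pics/scene2.png

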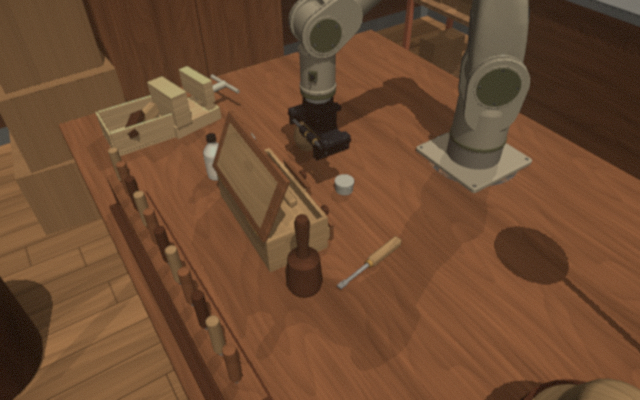

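The gripper is in front of the right knob, with its body above the tin. I'll push now.

>>> arm_command(deltas=[0, 0, 0.01, 0, 0, 0, 0, 0, 0.02, 0, 0, 0, 0, 0, 0.03, 0, 0, 0, 0, 0, 0.04, 0, 0, 0, 0, 0, 0.05, 0, 0, 0, 0, 0, 0.06, 0, 0, 0, 0, 0, 0.068, 0, 0, 0, 0, 0, 0.072, 0, 0, 0])

```text
time: 4.32
ee_pos: [0.4882, -0.1652, 0.0364]
eef_rot: [-0.487, 0.512, -0.512, 0.487]
ft_force: [-1.0, 0.0, 0.1]
width: 0.0006
```

>>> arm_command(deltas=[0, 0, 0.004, 0, 0, 0, 0, 0, 0.008, 0, 0, 0])

```text
time: 4.58
ee_pos: [0.4958, -0.1657, 0.0365]
eef_rot: [0.487, -0.512, 0.512, -0.487]
ft_force: [-0.6, -0.6, -0.1]
width: 0.0005
```

```bash
cat > look.py <<'E'
import sys
from st import *
import cv2
k=sys.argv[1]
p=r.camera("top");cv2.imwrite(f"pics/top{k}.png",p["image"][:,:,::-1])
q=r.camera("scene");cv2.imwrite(f"pics/scene{k}.png",q["image"][:,:,::-1])
a=p["image"][110:310,230:490,::-1];b=q["image"][90:310,180:400,::-1]
a=cv2.resize(a,(520,400),interpolation=2);b=cv2.resize(b,(400,400),interpolation=2)
c=np.hstack([a,b]);cv2.imwrite(f"pics/c{k}.png",cv2.resize(c,(800,348),interpolation=3))
s=r.read_state();print(s["time"],s["ee_pos"].round(4),s["ft_force"].round(2))
E
python3 look.py 3
```

```text
4.675 [ 0.496  -0.1657  0.0365] [-0.11  0.61  0.47]
```

View pics/c3.png

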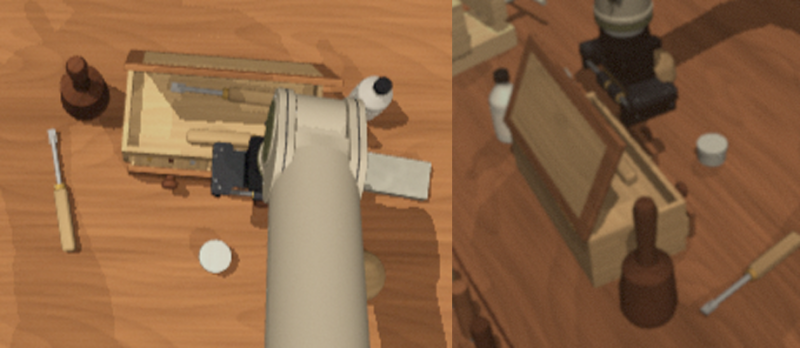

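>>> arm_command(deltas=[0, 0, 0.003, 0, 0, 0, 0, 0, 0.006, 0, 0, 0, 0, 0, 0.006, 0, 0, 0])

```text
time: 5.05
ee_pos: [0.5019, -0.1659, 0.0365]
eef_rot: [0.487, -0.512, 0.512, -0.488]
ft_force: [0.1, -0.1, 0.6]
width: 0.0004
```

>>> arm_command(deltas=[0, 0, 0.002, 0, 0, 0, 0, 0, 0.004, 0, 0, 0, 0, 0, 0.004, 0, 0, 0])

```text
time: 5.42
ee_pos: [0.5059, -0.1661, 0.0365]
eef_rot: [0.487, -0.512, 0.512, -0.487]
ft_force: [0.1, 0.7, -0.3]
width: 0.0006
```

```bash
python3 look.py 4;python3 - <<'E'
import cv2
a=cv2.imread("pics/scene4.png")[110:250,230:370];cv2.imwrite("pics/s4z.png",cv2.resize(a,None,fx=4.2,fy=4.2,interpolation=2))
E
```

```text
5.525 [ 0.5057 -0.1661  0.0364] [ 1.05 -0.24  0.71]
```

View pics/s4z.png

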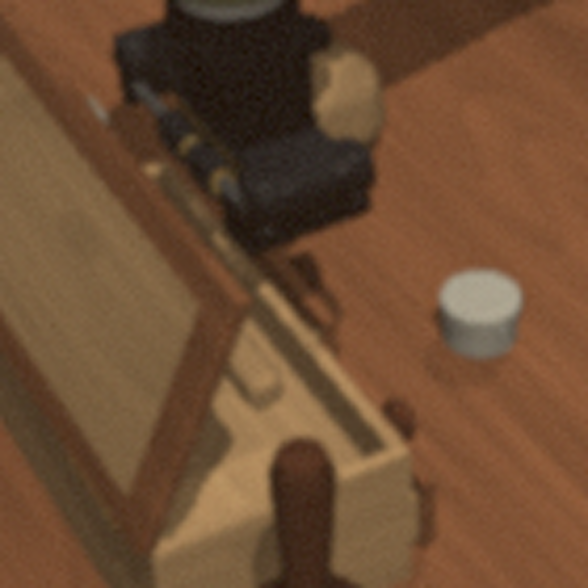

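View pics/c4.png

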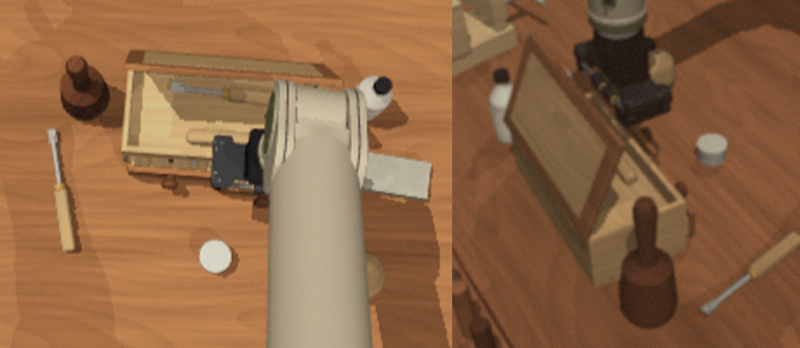

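```bash
python3 - <<'E'
from h import *
t=pickle.load(open("top0.pkl","rb"));s=pickle.load(open("scene0.pkl","rb"))
for n,p in(("top",t),("scene",s)):
    im=cv2.imread(f"pics/{n}4.png")
    f=6
    pts={'tcp':(.506,-.166,.0365),'tip_top':(.506,-.166,.106),'kR':(.459,-.161,.04),'kRhome':(.506,-.163,.04)}
    o=proj(p,pts['tcp']).astype(int);x0,y0=o[0]-50,o[1]-50
    z=cv2.resize(im[y0:y0+100,x0:x0+100],None,fx=f,fy=f,interpolation=2)
    for k,X in pts.items():
        u=(proj(p,X)-[x0,y0])*f+f/2;u=tuple(int(v) for v in u);cv2.circle(z,u,4,(0,255,0),1);cv2.putText(z,k,(u[0]+5,u[1]),0,.5,(0,255,255),1)
    cv2.imwrite(f"pics/{n}4p.png",z)
E
```

```text
(no output)
```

View pics/scene4p.png

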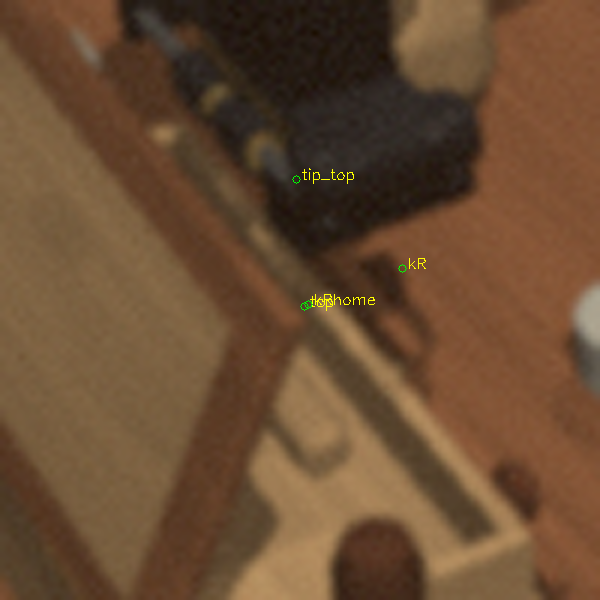

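View pics/top4p.png

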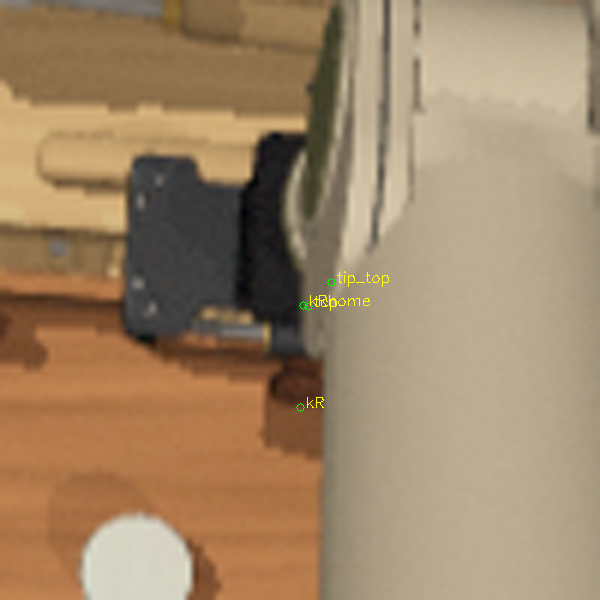

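```bash
python3 - <<'E'
from h import *
t=pickle.load(open("top0.pkl","rb"));s=pickle.load(open("scene0.pkl","rb"))
from itertools import product
out=[]
for k,T in((2,(.4154,-.1625,.0362)),(4,(.506,-.166,.0365))):
  for n,p in(("top",t),("scene",s)):
    im=cv2.imread(f"pics/{n}{k}.png");f=4
    o=proj(p,T).astype(int);x0,y0=o[0]-48,o[1]-45
    z=cv2.resize(im[y0:y0+74,x0:x0+96],None,fx=f,fy=f,interpolation=2)
    def box(hx,hy,z0,z1,col):
        c=[(T[0]+sx*hx,T[1]+sy*hy,zz) for sx,sy,zz in product((-1,1),(-1,1),(z0,z1))]
        u=[tuple(int(v) for v in (proj(p,X)-[x0,y0])*f+f/2) for X in c]
        for i in range(8):
            for b in(1,2,4):
                if i<i^b: cv2.line(z,u[i],u[i^b],col,1)
    box(.0375,.095,T[2]+.07,T[2]+.12,(0,255,255));box(.0095,.015,T[2],T[2]+.07,(0,255,0))
    out.append(z)
cv2.imwrite("pics/ov.png",np.vstack([np.hstack(out[:2]),np.hstack(out[2:])]))
E
```

```text
(no output)
```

View pics/ov.png

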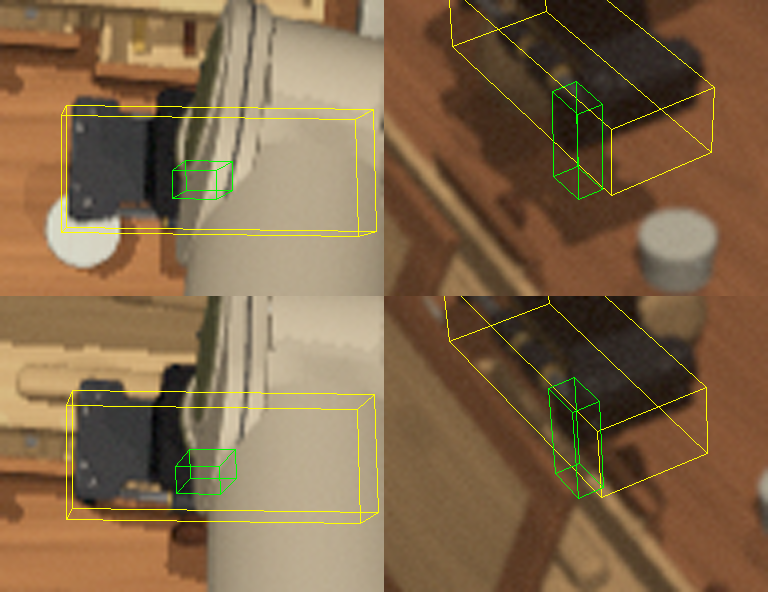

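```bash
python3 - <<'E'
from h import *
s=pickle.load(open("scene0.pkl","rb"));t=pickle.load(open("top0.pkl","rb"))
from itertools import product
out=[]
T0=(.27,-.563,.188)
for name,p,T,yaw in(("s1",s,(.4067,-.1581,.1889),0),("scene2",s,(.4154,-.1625,.0362),0),("scene4",s,(.506,-.166,.0365),0)):
    im=cv2.imread(f"pics/{name}.png");f=5
    o=proj(p,T).astype(int);x0,y0=o[0]-40,o[1]-65
    z=cv2.resize(im[max(y0,0):max(y0,0)+100,x0:x0+52],None,fx=f,fy=f,interpolation=2);y0=max(y0,0)
    for dz in(0,.019,.07):
        u=tuple(int(v) for v in (proj(p,np.add(T,(0,0,dz)))-[x0,y0])*f+f/2);cv2.circle(z,u,3,(0,255,0),1)
    out.append(z)
cv2.imwrite("pics/ov2.png",np.hstack(out))
E
```

```text
(no output)
```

View pics/ov2.png

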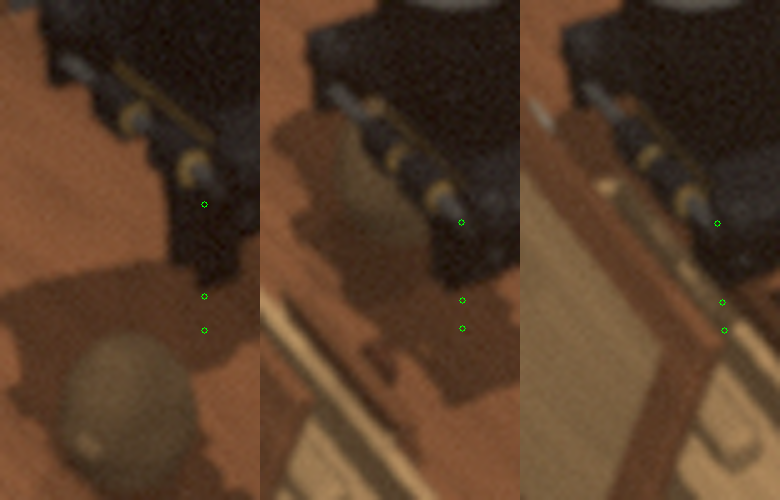

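```bash
python3 - <<'E'
from bench import r
import numpy as np
from h import *
p=r.camera("scene");T=np.array(p["world_from_camera"]);s=pickle.load(open("scene0.pkl","rb"));t=pickle.load(open("top0.pkl","rb"))
print(np.abs(T-s["world_from_camera"]).max(),np.abs(r.camera("top")["world_from_camera"]-t["world_from_camera"]).max())
S=lambda x,y:(150+x/2.6,90+y/2.6)
print(ray(s,*S(506,262),0.0),ray(s,*S(315,470),0))
E
```

```text
0.0 0.0
[ 3.89290876e-01 -7.96070099e-02 -1.11022302e-16] [0.6847356  0.04984292 0.        ]
```

```bash
python3 - <<'E'
from h import *
s=pickle.load(open("scene0.pkl","rb"))
print(proj(s,(0,0,0)))
out=[]
for name,T in(("s1",(.4067,-.1581,.1889)),("scene2",(.4154,-.1625,.0362))):
    im=cv2.imread(f"pics/{name}.png").astype(float);f=8
    o=proj(s,T).astype(int);x0,y0=o[0]-25,o[1]-40
    z=np.clip(255*(im[y0:y0+62,x0:x0+50]/255)**.45,0,255).astype(np.uint8)
    z=cv2.resize(z,None,fx=f,fy=f,interpolation=0)
    for dz in(0,.019,.07):
        u=tuple(int(v) for v in (proj(s,np.add(T,(0,0,dz)))-[x0,y0])*f+f/2);cv2.circle(z,u,3,(0,255,0),1)
    out.append(z)
cv2.imwrite("pics/ov3.png",np.hstack(out))
E
```

```text
[471.93723935 155.71840407]
```

View pics/ov3.png

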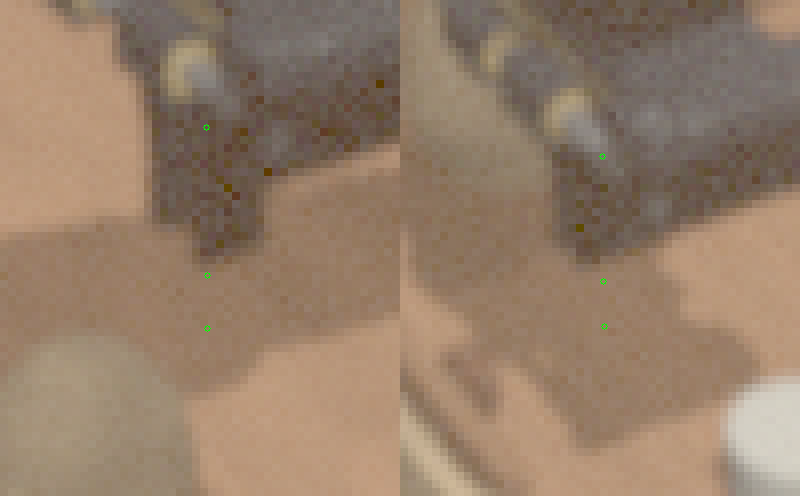

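```bash
python3 - <<'E'
from h import *
s=pickle.load(open("scene0.pkl","rb"))
T=np.array((.4154,-.1625,.0362));o=proj(s,T).astype(int);x0,y0=o[0]-25,o[1]-40
for dz in(0,.02,.025,.03,.035,.04):
    print(dz,[((proj(s,T+(a,b,dz))-[x0,y0])*8+4).round().tolist() for a,b in((.0095,.015),(.0095,-.015),(-.0095,.015))])
T=np.array((.4067,-.1581,.1889));o=proj(s,T).astype(int);x0,y0=o[0]-25,o[1]-40
for dz in(0,.02,.025,.03,.035,.04):
    print(dz,[((proj(s,T+(a,b,dz))-[x0,y0])*8+4).round().tolist() for a,b in((.0095,.022),(.0095,.008),(-.0095,.022),(.0095,-.022))])
E
```

```text
0 [[205.0, 360.0], [156.0, 313.0], [253.0, 340.0]]
0.02 [[205.0, 312.0], [155.0, 266.0], [253.0, 292.0]]
0.025 [[204.0, 300.0], [155.0, 254.0], [253.0, 280.0]]
0.03 [[204.0, 288.0], [154.0, 242.0], [253.0, 268.0]]
0.035 [[204.0, 276.0], [154.0, 230.0], [253.0, 256.0]]
0.04 [[204.0, 264.0], [154.0, 218.0], [253.0, 244.0]]
0 [[221.0, 371.0], [196.0, 350.0], [273.0, 351.0], [143.0, 305.0]]
0.02 [[221.0, 315.0], [196.0, 294.0], [273.0, 295.0], [142.0, 250.0]]
0.025 [[221.0, 300.0], [196.0, 279.0], [274.0, 281.0], [142.0, 236.0]]
0.03 [[221.0, 286.0], [195.0, 265.0], [274.0, 267.0], [141.0, 221.0]]
0.035 [[221.0, 272.0], [195.0, 251.0], [274.0, 252.0], [141.0, 207.0]]
0.04 [[221.0, 257.0], [195.0, 236.0], [274.0, 238.0], [141.0, 193.0]]
```

The scene view shows the fingertips about 34 mm higher than the reported TCP height. The top view confirms x and y are right. So the tips passed over the drawer without touching it, which also explains the zero force. I'll back off and go lower.

>>> arm_command(deltas=[0, 0, -0.02, 0, 0, 0, 0, 0, -0.06, 0, 0, 0, 0, 0, -0.095, 0, 0, 0, 0, 0.008, -0.1, 0, 0, 0, 0, 0.022, -0.1, 0, 0, 0, 0, 0.032, -0.1, 0, 0, 0, 0, 0.032, -0.1, 0, 0, 0])

```text
time: 6.5
ee_pos: [0.4057, -0.1606, 0.0033]
eef_rot: [-0.488, 0.513, -0.511, 0.488]
ft_force: [0.6, 0.0, 0.1]
width: 0.0005
```

```bash
python3 look.py 5; python3 - <<'E'
from h import *
s=pickle.load(open("scene0.pkl","rb"))
im=cv2.imread("pics/scene5.png").astype(float)
T=(.406,-.16,.004);o=proj(s,T).astype(int);x0,y0=o[0]-35,o[1]-45
z=np.clip(255*(im[y0:y0+75,x0:x0+80]/255)**.45,0,255).astype(np.uint8);z=cv2.resize(z,None,fx=8,fy=8,interpolation=0)
for X in (T,np.add(T,(0,0,.034)),(.459,-.161,.04)):
    u=tuple(int(v) for v in (proj(s,X)-[x0,y0])*8+4);cv2.circle(z,u,3,(0,255,0),1)
cv2.imwrite("pics/ov5.png",z)
E
```

```text
6.6 [ 0.4062 -0.1609  0.0043] [1.31 0.44 0.5 ]
```

View pics/ov5.png

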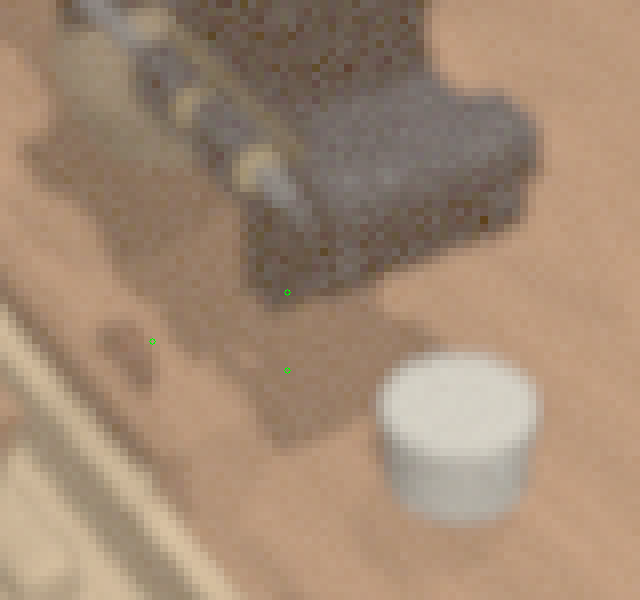

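View pics/c5.png

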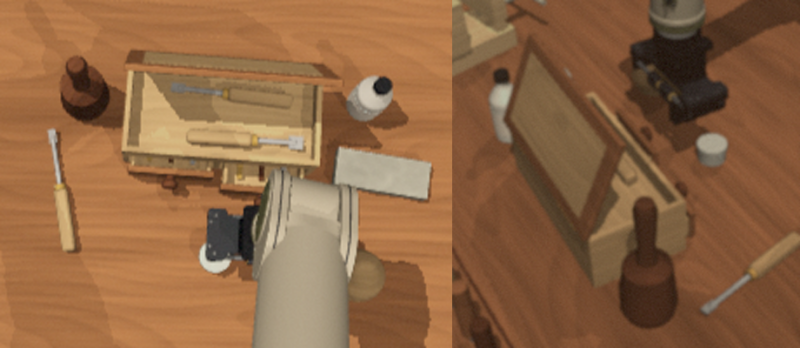

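The tips are now at about z=0.037, confirmed by the dot falling on the finger end. I'll push the right drawer.

>>> arm_command(deltas=[0, 0, 0.012, 0, 0, 0, 0, 0, 0.025, 0, 0, 0, 0, 0, 0.035, 0, 0, 0, 0, 0, 0.043, 0, 0, 0, 0, 0, 0.05, 0, 0, 0, 0, 0, 0.057, 0, 0, 0, 0, 0, 0.064, 0, 0, 0, 0, 0, 0.07, 0, 0, 0])

```text
time: 7.6
ee_pos: [0.4759, -0.1649, 0.0043]
eef_rot: [-0.488, 0.512, -0.512, 0.487]
ft_force: [-2.8, -1.4, -0.2]
width: 0.0003
```

>>> arm_command(deltas=[0, 0, 0.006, 0, 0, 0, 0, 0, 0.012, 0, 0, 0, 0, 0, 0.016, 0, 0, 0])

```text
time: 7.98
ee_pos: [0.4921, -0.1656, 0.0044]
eef_rot: [0.487, -0.512, 0.512, -0.487]
ft_force: [-2.0, -1.7, -0.4]
width: 0.0005
```

Force of about 2–3 N, so the drawer is sliding. I'll continue in small steps to the stop.

>>> arm_command(deltas=[0, 0, 0.002, 0, 0, 0, 0, 0, 0.004, 0, 0, 0])

```text
time: 8.22
ee_pos: [0.4938, -0.1656, 0.0042]
eef_rot: [-0.488, 0.513, -0.511, 0.486]
ft_force: [-14.6, 0.1, 11.3]
width: 0.0004
```

>>> arm_command(deltas=[0, 0, 0.002, 0, 0, 0, 0, 0, 0.004, 0, 0, 0])

```text
time: 8.48
ee_pos: [0.4938, -0.1657, 0.0037]
eef_rot: [-0.49, 0.515, -0.509, 0.484]
ft_force: [-31.6, 2.5, 26.2]
width: 0.0004
```

>>> arm_command(deltas=[0, 0, -0.01, 0, 0, 0, 0, 0, -0.04, 0, 0, 0, 0, 0, -0.062, 0, 0, 0, -0.03, 0, -0.062, 0, 0, 0, -0.08, 0, -0.062, 0, 0, 0, -0.125, 0, -0.062, 0, 0, 0, -0.148, 0, -0.062, 0, 0, 0, -0.148, 0, -0.062, 0, 0, 0])

```text
time: 9.48
ee_pos: [0.4459, -0.0129, 0.0049]
eef_rot: [0.488, -0.511, 0.512, -0.489]
ft_force: [-0.7, -0.4, 0.0]
width: 0.0003
```

```bash
python3 look.py 6
```

```text
9.575 [ 0.4456 -0.0154  0.0047] [-0.55 -0.28  0.08]
```

View pics/c6.png

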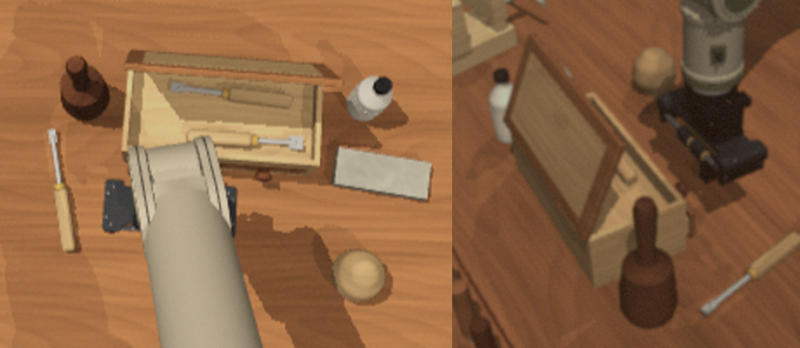

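The right drawer looks home: only its knob stands out. The gripper is in front of the left knob, so I'll push that.

>>> arm_command(deltas=[0, 0, 0.01, 0, 0, 0, 0, 0, 0.02, 0, 0, 0, 0, 0, 0.028, 0, 0, 0, 0, 0, 0.035, 0, 0, 0, 0, 0, 0.042, 0, 0, 0, 0, 0, 0.048, 0, 0, 0, 0, 0, 0.052, 0, 0, 0])

```text
time: 10.45
ee_pos: [0.4972, -0.0178, 0.0043]
eef_rot: [-0.488, 0.512, -0.512, 0.487]
ft_force: [-2.2, -2.0, 0.6]
width: 0.0005
```

>>> arm_command(deltas=[0, 0, 0.003, 0, 0, 0, 0, 0, 0.005, 0, 0, 0])

```text
time: 10.7
ee_pos: [0.502, -0.0179, 0.0043]
eef_rot: [-0.488, 0.512, -0.512, 0.487]
ft_force: [-2.1, -1.4, -0.2]
width: 0.0003
```

>>> arm_command(deltas=[0, 0, 0.002, 0, 0, 0, 0, 0, 0.004, 0, 0, 0])

```text
time: 10.95
ee_pos: [0.5029, -0.0179, 0.004]
eef_rot: [-0.489, 0.514, -0.511, 0.486]
ft_force: [-20.3, -0.4, 14.9]
width: 0.0003
```

>>> arm_command(deltas=[0, 0, 0.001, 0, 0, 0, 0, 0, 0.002, 0, 0, 0])

```text
time: 11.2
ee_pos: [0.5028, -0.0179, 0.0036]
eef_rot: [-0.49, 0.514, -0.51, 0.485]
ft_force: [-26.8, 0.3, 19.9]
width: 0.0002
```

>>> arm_command(deltas=[0, 0, -0.01, 0, 0, 0, 0, 0, -0.04, 0, 0, 0, 0, 0, -0.06, 0, 0, 0, 0.005, -0.03, -0.065, 0, 0, 0, 0.02, -0.08, -0.065, 0, 0, 0, 0.04, -0.13, -0.065, 0, 0, 0, 0.06, -0.18, -0.065, 0, 0, 0, 0.075, -0.22, -0.065, 0, 0, 0])

```text
time: 12.2
ee_pos: [0.4402, -0.0904, 0.2271]
eef_rot: [0.487, -0.511, 0.513, -0.488]
ft_force: [1.0, -0.4, -0.3]
width: 0.0003
```

```bash
python3 look.py 7;python3 - <<'E'
import cv2,numpy as np
a=cv2.imread("pics/top7.png")[130:240,260:470];a=cv2.resize(a,None,fx=3.8,fy=3.8,interpolation=2)[:, :798]
cv2.imwrite("pics/t7z.png",a)
E
```

```text
12.3 [ 0.4419 -0.0915  0.2291] [ 0.81 -0.78 -0.58]
```

View pics/t7z.png

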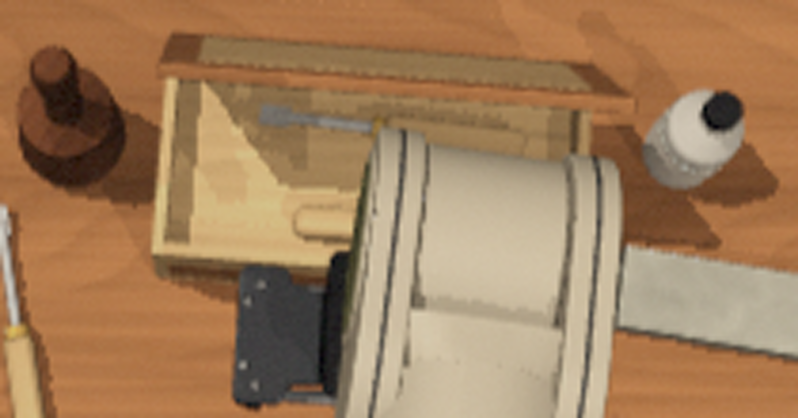

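View pics/scene7.png

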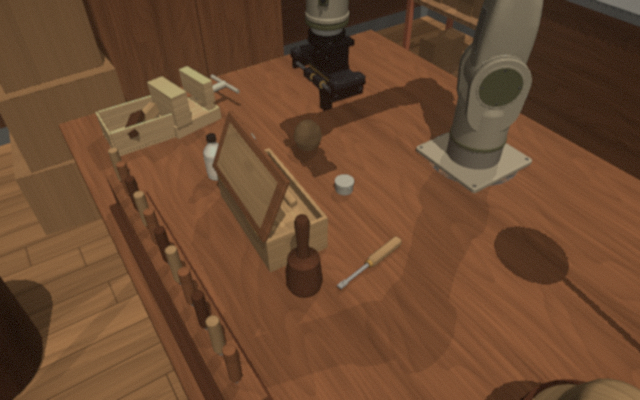

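Both drawer fronts are flush with the chest front. Next I'll go over the lid and behind it.

>>> arm_command(deltas=[0, -0.03, 0, 0, 0, 0, 0, -0.065, 0.02, 0, 0, 0, 0, -0.08, 0.065, 0, 0, 0, 0, -0.08, 0.115, 0, 0, 0, 0, -0.08, 0.165, 0, 0, 0, 0, -0.08, 0.215, 0, 0, 0, 0, -0.08, 0.25, 0, 0, 0, 0, -0.08, 0.268, 0, 0, 0])

```text
time: 13.3
ee_pos: [0.7088, -0.102, 0.3024]
eef_rot: [-0.488, 0.513, -0.511, 0.488]
ft_force: [0.3, 1.0, -0.5]
width: 0.0005
```

```bash
python3 look.py 8;python3 - <<'E'
import cv2,numpy as np
from h import *
s=pickle.load(open("scene0.pkl","rb"))
im=cv2.imread("pics/scene8.png").astype(float)[40:280,150:400]
z=np.clip(255*(im/255)**.5,0,255).astype(np.uint8);z=cv2.resize(z,None,fx=2.4,fy=2.4,interpolation=2)
from bench import r
T=r.read_state()["ee_pos"]
for X in (T,T+[0,0,.034],(.622,-.095,.242)):
    u=tuple(int(v) for v in (proj(s,X)-[150,40])*2.4+1);cv2.circle(z,u,3,(0,255,0),1)
cv2.imwrite("pics/s8z.png",z)
E
```

```text
13.4 [ 0.7084 -0.1018  0.3021] [ 0.56 -0.14 -0.65]
```

View pics/s8z.png

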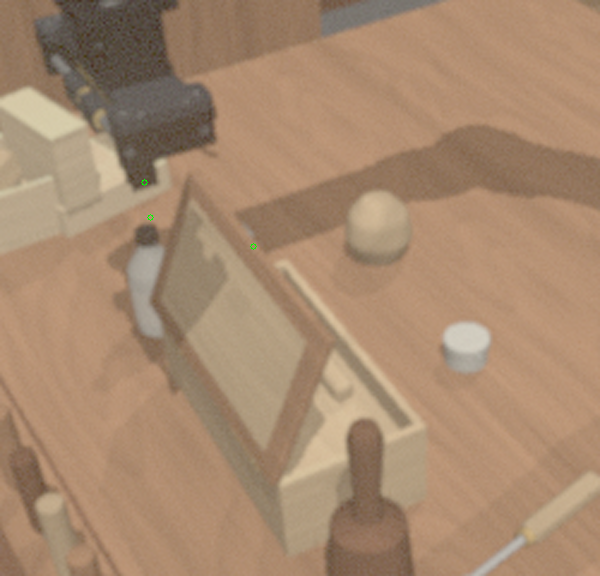

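The fingertips are behind the lid, clear and above it. I'll descend behind it now.

>>> arm_command(deltas=[0, 0.02, 0, 0, 0, 0, 0, 0.05, 0, 0, 0, 0, 0, 0.08, 0, 0, 0, 0, 0, 0.105, 0, 0, 0, 0, 0, 0.116, 0, 0, 0, 0, 0, 0.116, -0.01, 0, 0, 0])

```text
time: 14.15
ee_pos: [0.6965, -0.1023, 0.188]
eef_rot: [-0.488, 0.512, -0.512, 0.487]
ft_force: [-0.3, -0.8, 0.2]
width: 0.0008
```

```bash
python3 look.py 9;python3 - <<'E'
import cv2,numpy as np
from h import *
s=pickle.load(open("scene0.pkl","rb"))
im=cv2.imread("pics/scene9.png").astype(float)[70:270,150:350]
z=np.clip(255*(im/255)**.5,0,255).astype(np.uint8);z=cv2.resize(z,None,fx=3,fy=3,interpolation=2)
from bench import r
T=r.read_state()["ee_pos"]
for X in (T+[0,0,.034],(.622,-.095,.242)):
    u=tuple(int(v) for v in (proj(s,X)-[150,70])*3+1);cv2.circle(z,u,3,(0,255,0),1)
cv2.imwrite("pics/s9z.png",z)
# lid angle predictions
def pose(X,v=(.6044,-.0946,-.0488)):
    c,si=np.cos(v[2]),np.sin(v[2]);return [v[0]+c*X[0]-si*X[1],v[1]+si*X[0]+c*X[1],X[2]]
for a in(.95,1.0,1.05,1.1,1.15):
    print(a,[((proj(s,pose((.075-.155*np.cos(a)+.01*np.sin(a),y,.098+.155*np.sin(a)+.01*np.cos(a))))-[150,70])*3+1).round().tolist() for y in(.15,-.15)])
E
```

```text
14.25 [ 0.6967 -0.1025  0.1902] [ 0.87 -0.54 -0.4 ]
0.95 [[448.0, 334.0], [265.0, 125.0]]
1.0 [[439.0, 333.0], [257.0, 123.0]]
1.05 [[430.0, 332.0], [248.0, 122.0]]
1.1 [[420.0, 332.0], [239.0, 121.0]]
1.15 [[410.0, 332.0], [230.0, 120.0]]
```

View pics/s9z.png

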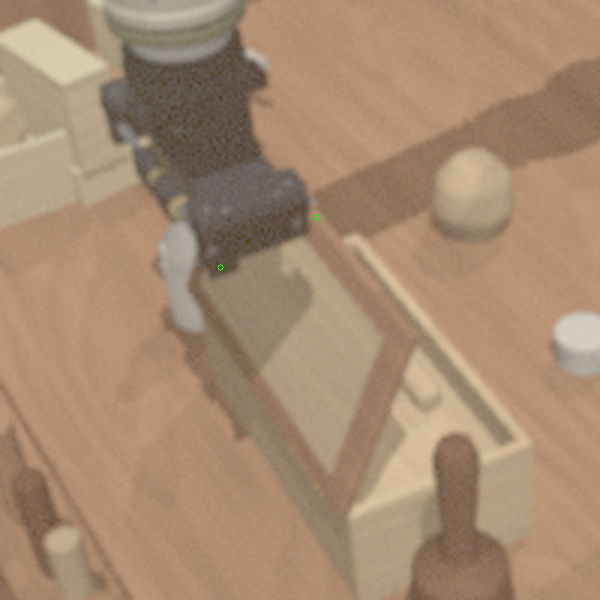

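```bash
python3 - <<'E'
import numpy as np
r=.13
for a in np.r_[1.15,np.arange(1.1,-.06,-.05)]:
    x=.679-r*np.cos(a)+.01*np.sin(a)+.012; z=.098+r*np.sin(a)+.01*np.cos(a)-.034
    print(round(a,2),round(x,4),round(z,4),'d tz',round(x-.697,3),'ty',round(.189-z,3))
E
```

```text
1.15 0.647 0.1867 d tz -0.05 ty 0.002
1.1 0.6409 0.1844 d tz -0.056 ty 0.005
1.05 0.635 0.1817 d tz -0.062 ty 0.007
1.0 0.6292 0.1788 d tz -0.068 ty 0.01
0.95 0.6235 0.1756 d tz -0.073 ty 0.013
0.9 0.618 0.172 d tz -0.079 ty 0.017
0.85 0.6127 0.1683 d tz -0.084 ty 0.021
0.8 0.6076 0.1642 d tz -0.089 ty 0.025
0.75 0.6027 0.1599 d tz -0.094 ty 0.029
0.7 0.598 0.1554 d tz -0.099 ty 0.034
0.65 0.5936 0.1506 d tz -0.103 ty 0.038
0.6 0.5894 0.1457 d tz -0.108 ty 0.043
0.55 0.5854 0.1405 d tz -0.112 ty 0.049
0.5 0.5817 0.1351 d tz -0.115 ty 0.054
0.45 0.5783 0.1295 d tz -0.119 ty 0.059
0.4 0.5752 0.1238 d tz -0.122 ty 0.065
0.35 0.5723 0.118 d tz -0.125 ty 0.071
0.3 0.5698 0.112 d tz -0.127 ty 0.077
0.25 0.5675 0.1059 d tz -0.129 ty 0.083
0.2 0.5656 0.0996 d tz -0.131 ty 0.089
0.15 0.564 0.0933 d tz -0.133 ty 0.096
0.1 0.5626 0.0869 d tz -0.134 ty 0.102
0.05 0.5617 0.0805 d tz -0.135 ty 0.109
-0.0 0.561 0.074 d tz -0.136 ty 0.115
-0.05 0.5607 0.0675 d tz -0.136 ty 0.122
```

>>> arm_command(deltas=[0, 0, -0.02, 0, 0, 0, 0, 0.001, -0.036, 0, 0, 0, 0, 0.002, -0.045, 0, 0, 0, 0, 0.003, -0.051, 0, 0, 0, 0, 0.005, -0.056, 0, 0, 0, 0, 0.007, -0.062, 0, 0, 0, 0, 0.01, -0.068, 0, 0, 0, 0, 0.013, -0.073, 0, 0, 0])

```text
time: 15.25
ee_pos: [0.6239, -0.0988, 0.1754]
eef_rot: [0.487, -0.512, 0.512, -0.488]
ft_force: [1.7, 0.3, 3.4]
width: 0.0002
```

```bash
python3 look.py 10
```

```text
15.35 [ 0.6234 -0.0989  0.1751] [-0.05  1.76  1.01]
```

View pics/c10.png

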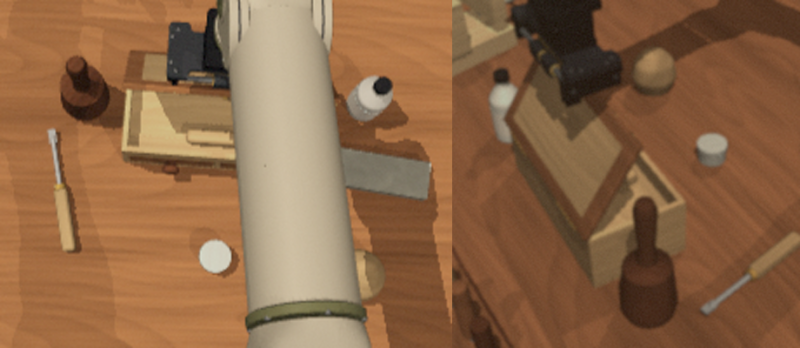

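The lid is moving under a force of about 3 N. I'll continue along the arc.

>>> arm_command(deltas=[0, 0.004, -0.006, 0, 0, 0, 0, 0.008, -0.011, 0, 0, 0, 0, 0.012, -0.016, 0, 0, 0, 0, 0.016, -0.021, 0, 0, 0, 0, 0.021, -0.026, 0, 0, 0, 0, 0.025, -0.03, 0, 0, 0, 0, 0.03, -0.035, 0, 0, 0, 0, 0.036, -0.039, 0, 0, 0])

```text
time: 16.35
ee_pos: [0.5849, -0.0969, 0.1391]
eef_rot: [-0.487, 0.512, -0.512, 0.487]
ft_force: [0.8, 1.6, 3.1]
width: 0.0008
```

>>> arm_command(deltas=[0, 0.005, -0.003, 0, 0, 0, 0, 0.01, -0.007, 0, 0, 0, 0, 0.016, -0.01, 0, 0, 0, 0, 0.022, -0.013, 0, 0, 0, 0, 0.028, -0.015, 0, 0, 0, 0, 0.034, -0.017, 0, 0, 0, 0, 0.04, -0.019, 0, 0, 0, 0, 0.047, -0.021, 0, 0, 0])

```text
time: 17.35
ee_pos: [0.5641, -0.096, 0.092]
eef_rot: [0.487, -0.512, 0.512, -0.487]
ft_force: [-0.6, 0.6, 3.0]
width: 0.0008
```

```bash
python3 look.py 11
```

```text
17.45 [ 0.5638 -0.0961  0.0915] [-0.04 -0.06  0.71]
```

View pics/c11.png

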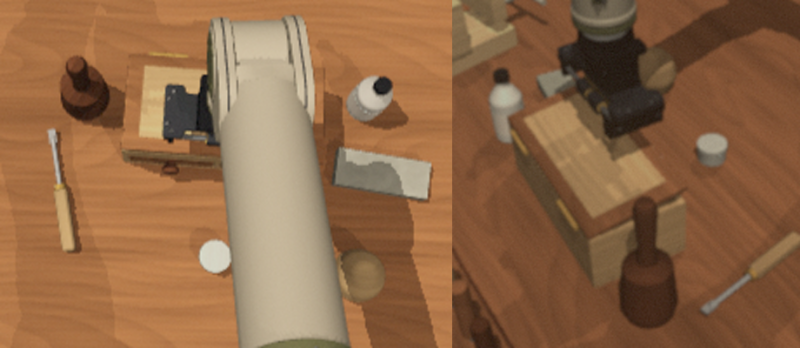

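The lid is nearly shut. I'll ease it down to the stop.

>>> arm_command(deltas=[0, 0.005, -0.001, 0, 0, 0, 0, 0.01, -0.002, 0, 0, 0, 0, 0.014, -0.002, 0, 0, 0])

```text
time: 17.82
ee_pos: [0.562, -0.096, 0.0781]
eef_rot: [-0.488, 0.512, -0.512, 0.487]
ft_force: [-1.5, 0.2, 2.5]
width: 0.0006
```

>>> arm_command(deltas=[0, 0.002, 0, 0, 0, 0, 0, 0.004, 0, 0, 0, 0])

```text
time: 18.08
ee_pos: [0.5621, -0.0959, 0.0743]
eef_rot: [-0.488, 0.512, -0.512, 0.487]
ft_force: [-2.7, 0.2, 12.3]
width: 0.0008
```

>>> arm_command(deltas=[0, 0.002, 0, 0, 0, 0, 0, 0.002, 0, 0, 0, 0, 0, 0.002, 0, 0, 0, 0])

```text
time: 18.45
ee_pos: [0.5622, -0.0959, 0.0742]
eef_rot: [0.488, -0.512, 0.513, -0.487]
ft_force: [-11.7, 0.3, 20.5]
width: 0.0004
```

>>> arm_command(deltas=[0, -0.005, 0, 0, 0, 0, 0, -0.03, 0, 0, 0, 0, 0, -0.08, -0.01, 0, 0, 0, 0, -0.12, -0.05, 0, 0, 0, 0, -0.15, -0.09, 0, 0, 0, 0, -0.15, -0.12, 0, 0, 0, 0, -0.15, -0.13, 0, 0, 0])

```text
time: 19.32
ee_pos: [0.4316, -0.0897, 0.2228]
eef_rot: [0.487, -0.512, 0.513, -0.487]
ft_force: [-0.3, -0.6, -0.3]
width: 0.0008
```

```bash
python3 look.py 12
```

```text
19.425 [ 0.4322 -0.0896  0.2224] [-0.08  0.09 -0.23]
```

View pics/c12.png

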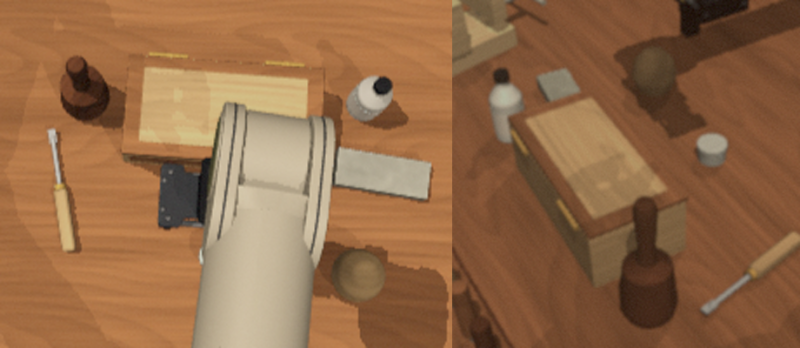

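The lid lies flat. I'll move the arm aside to check the drawer fronts.

>>> arm_command(deltas=[0.03, -0.02, 0, 0, 0, 0, 0.08, -0.03, 0, 0, 0, 0, 0.13, -0.03, 0, 0, 0, 0, 0.18, -0.03, 0, 0, 0, 0, 0.23, -0.03, 0, 0, 0, 0, 0.28, -0.03, 0, 0, 0, 0, 0.31, -0.03, 0, 0, 0, 0, 0.32, -0.03, 0, 0, 0, 0])

```text
time: 20.42
ee_pos: [0.4166, -0.4108, 0.2507]
eef_rot: [-0.487, 0.513, -0.512, 0.487]
ft_force: [-0.2, 0.8, 0.7]
width: 0.0007
```

```bash
python3 look.py 13;python3 - <<'E'
from h import *
a=cv2.imread("pics/top13.png");b=cv2.imread("pics/top0.png")
z=lambda i:cv2.resize(i[120:300,250:475],None,fx=1.75,fy=1.75,interpolation=2)
cv2.imwrite("pics/cmp.png",np.hstack([z(b),z(a)]))
t=pickle.load(open("top0.pkl","rb"))
i=cv2.resize(a[180:240,290:430],None,fx=5.5,fy=5.5,interpolation=2)
for X in((.5059,-.163,.053),(.513,-.0171,.053)):
    u=tuple(int(v) for v in (proj(t,X)-[290,180])*5.5+2);cv2.circle(i,u,4,(0,255,0),1)
cv2.imwrite("pics/front13.png",i)
E
```

```text
20.525 [ 0.417  -0.4093  0.2513] [ 0.73 -0.97 -0.57]
```

View pics/cmp.png

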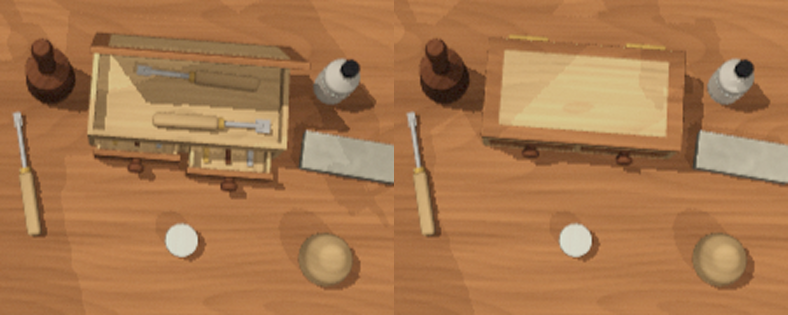

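View pics/front13.png

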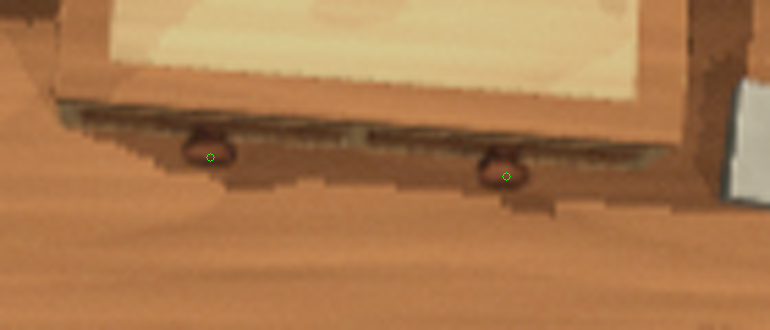

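Both knobs are at their home positions, the drawer fronts are flush, the lid is flat and the other things haven't moved. I'll hand in.

```bash
python3 -c "
from bench import r
print(r.close_job())"
```

```text
the job is handed in; nothing more can be done
None
```

The chest is closed and the job handed in at about 20.5 s. I pushed the right drawer home, then the left, each until it met its firm stop. I then pushed the lid from behind along its arc, easing it down onto its stop.

**Last checks:**
- **Drawers and lid:** in the final top view both drawer fronts are flush, both knobs are at their calculated home positions, and the lid lies flat.
- **Forces:** sliding took 2–3 N. The stops showed up as a rise to about 20–40 N at the wrist. In free air the force was back near zero.
- **Other things on the bench:** compared with the first top picture, the mallet, glue, stone, tin, offcut and front gouge look unmoved. The two gouges in the tray can't be seen under the lid; nothing touched them while the tray was in view.

**What disagreed:** the reported tool height was about 34 mm lower than where the camera showed the fingertips. Because of this, my first push passed over the right drawer without moving it. I corrected for that offset from then on, and the contacts on the drawers and lid matched the corrected height.

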